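Hold a spring clip gaping over the edge of a recipe board

TASK

Pick up the blue spring clip by its two levers, squeeze it wide open, and bring it down over the top edge of the recipe board at the red mark, so that the edge stands a good centimetre deep between the gaping jaws, with the clip upright and square to the board and neither jaw touching it. Finish holding it there, squeezed open, so that I can slip a second sheet in; do not let go. Do not push the board about, and leave the other things on the worktop alone.

Things in the scene. Friction and masses are not known exactly. Their poses are not given: they have to be found in the camera images.
- clip: Blue spring clip, like a wide clothes peg, 0.08 kg, standing on its shut jaw tips, levers up. Origin: centre of its underside; z up, y along its pin (45 mm up), x the way the jaws part (both sides alike). Two flat levers, 28 mm wide in y, rise from the pin; shut, they spread from 24 mm over their outsides at the pin to 45 mm at their tops, 77 mm up. Squeezing them together along x parts the jaws.
- clip_mouth (a point): Point of the clip midway between the jaw tips, level with the tips of the opened jaws: 43 mm below the pin, 2 mm above the clip's origin. Axes as clip. Jaws 50 mm wide in y, from the pin down; shut, 21.5 mm thick at the tips; wide open, 28 mm apart inside at the tips and 46 mm over their outsides.
- clip_front (a joint): Angle of the jaw on the clip's -x side, rad: 0 shut, 0.30 wide open (stop). Sprung shut: about 3 N on each lever begins to open it, about 10 N opens it fully. At the stop the levers stand upright and parallel, 24 mm over their outsides, tops 37 mm above the pin.
- clip_back (a joint): Angle of the jaw on the clip's +x side; always equal to clip_front.
- recipe_stand: White recipe board in a wooden foot, one loose piece of about 0.6 kg. Origin: centre of the foot's underside; z up, y along the board, x square to its face. Foot 70 mm (x) by 136 mm (y), 20 mm high, with a rib 14 mm thick up to 28 mm; board upright, 4 mm thick, 130 mm wide, straight top edge 105 mm above the worktop.
- card_mark (a point): Middle of the red mark, 12 mm wide, on the board's top edge: 25 mm from the board's middle towards its +y end, 105 mm above the worktop, midway through the thickness. Axes as recipe_stand.
- spice_jar: Spice jar with white cap, 47 mm across, 98 mm tall, origin under its centre. Bystander: leave it alone.
- pepper_mill: Clear pepper mill with grey cap, 44 mm across, 90 mm tall, origin under its centre. Bystander: leave it alone.
- tin: Low round food tin, 86 mm across, 40 mm tall, origin under its centre. Bystander: leave it alone.
- tea_box: Small pale green carton of tea, 50 x 68 mm, 92 mm tall, origin under its centre. Bystander: leave it alone.
Mind the look-alikes: they are no part of the job. What is shaped like the recipe_stand but pink is not meant.

How it is judged:
On the way:
1. the clip is lifted off the worktop in the fingers, still clear of the board (height (world z) of clip above 0.03 m and contact force between clip and the fingers above 1 N and contact force between clip and recipe_stand below 0.1 N and not (horizontal distance between clip_mouth and card_mark below 0.03 m and z of clip_mouth in the frame of card_mark below 0 m)), for 0.2 s.
At the end, for the whole second after the job is handed in: Clip held still in the fingers, upright and square to the board (0.17 rad), jaws over 0.22 rad open and not touching it; mouth point 6-30 mm below the top edge, within 9 mm of the mid-plane and 12 mm of the mark along it; stand within 20 mm, bystanders within 30 mm of their starts, upright (value of joint each of clip_front, clip_back above 0.22 rad and x of clip_mouth in the frame of card_mark between -0.009 and 0.009 m and y of clip_mouth in the frame of card_mark between -0.012 and 0.012 m and z of clip_mouth in the frame of card_mark between -0.03 and -0.006 m and angle between the y axis of clip and the y axis of recipe_stand, either way round below 0.17 rad and angle between clip's own z axis and vertical below 0.17 rad and contact force between clip and the fingers above 3 N and contact force between clip and recipe_stand below 0.1 N and linear speed of clip below 0.02 m/s and angle between recipe_stand's own z axis and vertical below 0.05 rad and distance of recipe_stand from where it was at the start of the episode below 0.02 m and distance of each of spice_jar, pepper_mill, tin, tea_box from where it was at the start of the episode below 0.03 m and angle between each of spice_jar, pepper_mill, tin, tea_box's own z axis and vertical below 0.2 rad); the arm keeps its last pose, push and grip.
It fails at once if the clip is pushed hard against the board (over 4 N) (contact force between clip and recipe_stand above 4 N).
It fails at once if the board is pushed more than 20 mm or tipped (distance of recipe_stand from where it was at the start of the episode above 0.02 m or angle between recipe_stand's own z axis and vertical above 0.2 rad).
It fails at once if a bystander is moved more than 30 mm or tipped (distance of any of spice_jar, pepper_mill, tin, tea_box from where it was at the start of the episode above 0.03 m or angle between any of spice_jar, pepper_mill, tin, tea_box's own z axis and vertical above 0.3 rad).
It also fails if it takes over 48 s, if anything falls off the work surface, if the arm or the gripper's body presses on something with over 40 N, if the wrist force passes 120 N, or if a joint passes its speed limit or range.

ROBOT

A 7-joint arm with a two-finger parallel gripper is mounted at the origin on a cart in front of the work surface, level with it; the furniture and walls round the work are solid. World frame = base frame: x ahead of the robot, y to its left, z up, the work surface at z = 0. Lengths are in m, angles in rad, forces in N, time in s.
With the tool pointing down it reaches from about 0.4 to 0.85 m from the base axis. Payload 4.5 kg.
Tool frame: the origin (TCP) lies on the mounting face of the last link; the fingertips stand 166 mm ahead of it and the grasp point (between the pads) lies 147 mm ahead of it; z points along the fingers, y is the line along which they close (so a half turn about z gives the same grasp; the last joint's range is limited). The gripper opens to 88 mm and grips with 3 to 60 N. Pads are 18 mm wide; open, the fingers measure 123 mm over their backs; the gripper's body (75 mm by 187 mm) begins 45 mm behind the grasp point.
Start: joints at [-1.231, 0.689, -0.195, 1.565, 0.157, 0.902, -0.215], TCP at [0.188, 0.596, 0.405] pointing down, gripper open.
Joint ranges: [-3.01, 3.01], [-0.46, 2.08], [-1.47, 1.51], [0.13, 2.56], [-1, 4.14], [0.04, 2.09], [-2.66, 2.66]. Speed limits (rad/s): [2.57, 2.57, 3.14, 3.14, 3.14, 3.14, 3.14].

INTERFACE

Orientations are given as a unit quaternion [x, y, z, w].
In Python, from plant import r, snapshot gives the robot as it stands. The module is installed in compiled form; this text tells all that it offers.
- The arm moves only by the tool move_arm, never from a script. Its argument "rows" is a list of rows, each a list of 5 numbers: the shift along the tool's x, y, z in m, then the turn about the tool's z in rad, then the finger opening in m, from 0 to 0.0881. In form: [[dx, dy, dz, spin, claw], ...]. A call has 1 to 10 rows; each row shifts and turns the commanded pose from where the row before left it, along the tool's axes as they then stand; what a row does not reach is not made up. A row lasts 1/12 s, in which the tool goes at most 41.7 mm and 7.16 degrees, less where a joint would pass 70% of its speed; a pose out of reach is approached as far as the arm can. A call with a gripper value outside its range is refused whole. The fingers move at their own pace and stop on an object; "newtons" is the grip in N (left out, the last holds). Time passes only in rows, so rows that do not move let the fingers close. It gives the time, the measured TCP pose, the force, the opening and the grip force at its end, in the units of the state.
- r.get_state(): the state, without advancing time (a new reading comes with each control period).
- snapshot(name): name is "scene" or "top" or "wrist"; returns a dict with "color" (400x640x3 uint8, red, green, blue), "depth" (400x640 float32, m along the optical axis (not along the pixel's ray), 0 where there is no reading), "mtx" (3x3 intrinsics, pixels), "eye" and "orientation" of the camera in the world. Camera axes: x right, y up, looking along -z (the intrinsics and any distortion apply to the point x, -y, -z); pixel columns grow to the right and rows downward; lengths in m; the calibration is good to about 2 mm. A picture is of the moment at which its call begins.
- r.finish_job(): hands the job in; it is judged then, once.
The state is a dict: "clock": time; "q": joint angles; "qd": joint speeds; "joint_torque": joint torques, N m; "tool_pos": TCP position; "eef_rot": TCP orientation; "contact_force": force on the tool from outside, world axes, zero at the start; "moment": the same for the moment, N m; "opening": opening from 0.0 (shut) to 1.0 (fully open); "finger_force": force on a finger pad.
Only numpy, scipy, OpenCV 4.12 (cv2) and the standard library are available. Lean on these libraries where they do the work, as an engineer would, in place of code of your own. Each camera call takes 0.05 s, during which the arm holds its last target. There are 200 camera calls.

## Working session

There is one attempt and no reset: what is moved stays moved. The work goes in short steps, Python scripts to look and compute and a tool call to move; the robot and the scene stay as the last step left them, time stands still between calls to the robot, and variables do not carry over. Pictures are saved under pics/ and viewed, at most 10 in all, crops included, and the job is handed in when it is done.

Besides the shell and the picture viewer there is one more tool, called after ">>>" by a JSON object that holds its "api" and its "payload". move_arm: Moves the arm, as the interface text tells. Its arguments: {"type":"object","properties":{"rows":{"type":"array"},"newtons":{"type":"number"}},"required":["rows"]}

```bash
mkdir -p pics; cat > h.py <<'E'
import numpy as np, cv2
from scipy.spatial.transform import Rotation as R
from plant import r, snapshot
def cloud(s):
    h,w=s["depth"].shape; K=np.array(s["mtx"]); u,v=np.meshgrid(np.arange(w),np.arange(h)); d=s["depth"]
    P=np.stack([(u-K[0,2])/K[0,0]*d,-(v-K[1,2])/K[1,1]*d,-d],-1)
    o=np.array(s["orientation"]); M=R.from_quat(o).as_matrix() if o.size==4 else o.reshape(3,3)
    W=P@M.T+np.array(s["eye"]); W[d==0]=np.nan; return W
def save(s,n,crop=None,k=1):
    c=s["color"][...,::-1]
    if crop: a,b,e,f=crop; c=c[b:f,a:e]
    cv2.imwrite("pics/"+n+".png",cv2.resize(np.ascontiguousarray(c),None,fx=k,fy=k,interpolation=cv2.INTER_CUBIC))
E
python3 - <<'E'
from h import *
import pickle
print(r.get_state())
for n in ("scene","top"):
    s=snapshot(n); pickle.dump(s,open(n+".pkl","wb")); save(s,n); print(n,s["eye"],s["orientation"],s["mtx"], [k for k in s])
E
```

```text
{'clock': 0.0, 'q': array([-1.23120042,  0.68996106, -0.1945236 ,  1.5663462 ,  0.15731091,
        0.90250904, -0.21512128]), 'qd': array([ 1.87858679e-03, -2.53539415e-04,  5.20392951e-05,  5.89087980e-04,
        1.41082679e-03, -2.94958815e-03, -1.41020390e-03]), 'joint_torque': array([ 2.76004748e-04, -5.27569020e+01, -1.26656301e+00, -1.53423142e+01,
       -5.25534817e-02,  6.64742023e-03,  1.70586109e-04]), 'tool_pos': array([0.18808132, 0.59567942, 0.40392374]), 'eef_rot': array([ 1.52264512e-01,  9.88339355e-01, -9.12336749e-04, -7.00423100e-05]), 'contact_force': array([ 0.40866877, -0.29196135, -1.2102161 ]), 'moment': array([-0.0890821 , -0.01014822, -0.01538792]), 'finger_force': 0.0, 'opening': 0.9979363908640978}
scene [-0.10711722 -1.07915476  0.82614345] [ 0.44603834 -0.15032754 -0.26852236  0.84044463] [[491.11313103   0.         312.45261697]
 [  0.         491.11313103 205.65257556]
 [  0.           0.           1.        ]] ['color', 'depth', 'mtx', 'eye', 'orientation']
top [ 0.42745864 -0.21868251  1.31263638] [-0.02388576  0.02620103  0.71526187 -0.69795662] [[471.42295253   0.         325.61305247]
 [  0.         471.42295253 195.59816502]
 [  0.           0.           1.        ]] ['color', 'depth', 'mtx', 'eye', 'orientation']
```

View pics/scene.png

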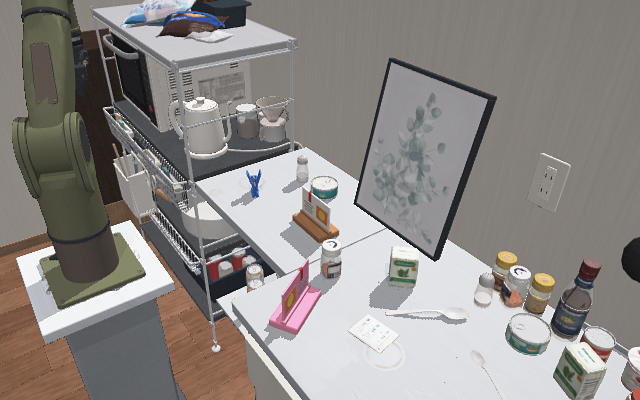

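View pics/top.png

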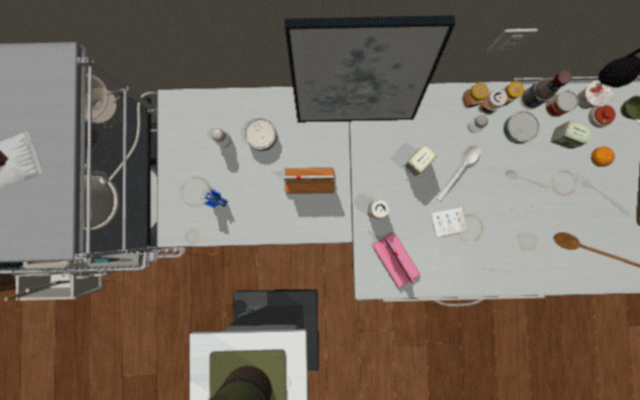

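Top picture: blue clip at (215,199). There are two stands: the wooden-foot white one at (309,180) and the pink one at (396,262). The wooden one fits because it is white, not pink, and its red mark is near (299,177). I'll measure both and confirm in one crop.

```bash
python3 - <<'E'
from h import *
import pickle
t=pickle.load(open("top.pkl","rb")); s=pickle.load(open("scene.pkl","rb"))
c=t["color"][...,::-1]; sc=s["color"][...,::-1]
a=cv2.resize(c[160:220,195:345],None,fx=5,fy=5,interpolation=cv2.INTER_CUBIC)
b=cv2.resize(sc[160:250,230:350],None,fx=750/120,fy=270/90*1.0,interpolation=cv2.INTER_CUBIC)
b=cv2.resize(sc[160:245,230:350],(424,300),interpolation=cv2.INTER_CUBIC); b=np.pad(b,((0,0),(0,326),(0,0)))
cv2.imwrite("pics/crop.png",np.vstack([a,b]))
def rect(p): (x,y),(w,h),an=cv2.minAreaRect(p[:,:2].astype(np.float32)*1000); return np.round([x,y,w,h,an],1)
for n,S in(("top",t),("scene",s)):
    W=cloud(S); C=S["color"].astype(int); r_,g,b_=C[...,0],C[...,1],C[...,2]
    near=(W[...,0]>.3)&(W[...,0]<.65)&(W[...,1]>-.3)&(W[...,1]<.25)&(W[...,2]>-.02)&(W[...,2]<.13)
    tab=(W[...,0]>.3)&(W[...,0]<.6)&(W[...,1]>-.05)&(W[...,1]<.2)&(abs(W[...,2])<.015)
    print(n,"table z",np.nanmedian(W[tab][:,2]))
    bl=near&(b_>r_+40)&(b_>g+30)
    p=W[bl]; print("blue",len(p),np.percentile(p,[2,50,98],axis=0).round(3).tolist(),rect(p))
    for lo,hi in((.05,.062),(.062,.09)):
        q=p[(p[:,2]>lo)&(p[:,2]<hi)]
        if len(q)>4: print(lo,len(q),q.mean(0).round(4),rect(q))
    brd=near&(W[...,1]<-.05)&(W[...,1]>-.26)&(W[...,0]>.35)&(W[...,0]<.56)
    q=W[brd&(W[...,2]>.098)]; print("edge",len(q),q.mean(0).round(4),rect(q),q[:,1].min(),q[:,1].max(),q[:,2].max())
    f=W[brd&(W[...,2]>.01)&(W[...,2]<.035)]; print("foot",len(f),rect(f))
    red=brd&(r_>150)&(g<80)&(b_<80); vv,uu=np.where(red); print("red",len(vv),uu.mean() if len(uu) else 0,vv.mean() if len(vv) else 0,W[red].mean(0) if len(vv) else 0, W[red][:,2].round(3)[:20])
E
```

```text
top table z -0.0003796896000910488
blue 195 [[0.495, 0.052, 0.01], [0.513, 0.074, 0.05], [0.537, 0.099, 0.079]] [516.4  75.9  51.   45.9  75.2]
0.05 40 [0.512  0.0732 0.054 ] [515.7  74.2  47.9  27.3  61.9]
0.062 64 [0.5147 0.0761 0.0722] [515.7  75.2  26.7  43.5  62.2]<stdin>:21: RuntimeWarning: Mean of empty slice.
  ret = um.true_divide(
Traceback (most recent call last):
ValueError: zero-size array to reduction operation minimum which has no identity
```

View pics/crop.png

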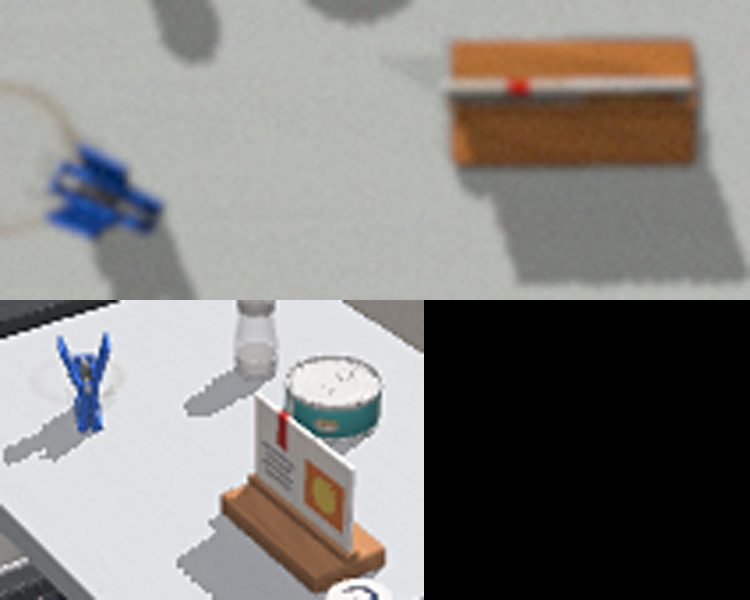

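The crop shows the blue clip at the left, its levers parted nearly along world x, and the white wooden-foot board with its red mark at top pixel (298.6,177.4). This is the right stand. My x window for the board was too tight, so I'll redo that measurement.

```bash
python3 - <<'E'
from h import *
import pickle
def rect(p): (x,y),(w,h),an=cv2.minAreaRect(p[:,:2].astype(np.float32)*1000); return np.round([x,y,w,h,an],1)
for n in("top","scene"):
    S=pickle.load(open(n+".pkl","rb")); W=cloud(S); C=S["color"].astype(int); r_,g,b_=C[...,0],C[...,1],C[...,2]
    near=(W[...,0]>.3)&(W[...,0]<.68)&(W[...,1]>-.27)&(W[...,1]<.25)&(W[...,2]>-.02)&(W[...,2]<.13)
    p=W[near&(b_>r_+40)&(b_>g+30)]; q=p[p[:,2]>.068]; print(n,"clip top",len(q),q.mean(0).round(4),rect(q),"all",rect(p))
    brd=near&(W[...,1]<-.06)
    q=W[brd&(W[...,2]>(.095 if n=="top" else .06))&(W[...,0]<.6)]
    if len(q): print("board",len(q),q.mean(0).round(4),rect(q),np.percentile(q,[1,99],axis=0).round(3).tolist(),"x=a*y+b",np.polyfit(q[:,1],q[:,0],1).round(4))
    f=W[brd&(W[...,2]>.012)&(W[...,2]<.04)&(r_>b_+40)]; print("foot",len(f),rect(f))
    red=brd&(r_>130)&(g<90)&(b_<90)&(r_>g+70); k=red&(W[...,2]>(.09)); 
    print("red",W[red][:,2].max() if red.any() else None,W[k].mean(0).round(4),k.sum(),np.argwhere(k).mean(0))
    # ray through mark at z=.105
    K=np.array(S["mtx"]); v,u=np.argwhere(k).mean(0) if n=="scene" else (177.4,298.6)
    M=R.from_quat(S["orientation"]).as_matrix(); d=M@np.array([(u-K[0,2])/K[0,0],-(v-K[1,2])/K[1,1],-1]); e=np.array(S["eye"]); print("ray@.105",(e+d*(.105-e[2])/d[2]).round(4))
    # obstacles: tallest near
    ob=(W[...,2]>.12)&(W[...,0]>.35)&(W[...,0]<.75)&(W[...,1]>-.35)&(W[...,1]<.45); o=W[ob]; print("tall",len(o),np.percentile(o,[0,5,50,95,100],axis=0).round(2).tolist())
st=r.get_state(); m=R.from_quat(st["eef_rot"]).as_matrix(); print(m.round(3))
E
```

```text
top clip top 44 [0.5139 0.0762 0.0754] [515.7  75.2  26.7  43.5  62.2] all [516.4  75.9  51.   45.9  75.2]
board 102 [ 0.5636 -0.1795  0.1045] [ 563.5 -179.5  129.     3.4   88.7] [[0.561, -0.244, 0.1], [0.566, -0.115, 0.109]] x=a*y+b [0.024  0.5679]
foot 989 [ 563.6 -179.   133.    67.9   88.6]
red 0.10790471927394574 [ 0.5637 -0.1547  0.1029] 8 [176.75  298.375]
ray@.105 [ 0.5618 -0.1553  0.105 ]
tall 17274 [[0.38, 0.24, 0.12], [0.39, 0.26, 0.28], [0.56, 0.33, 0.39], [0.73, 0.41, 0.41], [0.75, 0.43, 0.43]]
scene clip top 25 [0.5169 0.0717 0.0753] [515.4  71.6  30.5  42.6  68.7] all [540.1 122.  168.2  42.8  62.7]
board 424 [ 0.5622 -0.1834  0.0847] [ 564.4 -180.2  134.2   11.7   88.4] [[0.559, -0.246, 0.062], [0.567, -0.116, 0.107]] x=a*y+b [0.0186 0.5656]
foot 554 [ 575.3 -151.7  213.1  109.4   66.4]
red 0.10883166567217839 [ 0.5629 -0.1561  0.1055] 4 [192.25 310.  ]
ray@.105 [ 0.5635 -0.1554  0.105 ]
tall 5580 [[0.38, 0.24, 0.12], [0.38, 0.25, 0.14], [0.53, 0.34, 0.38], [0.72, 0.44, 0.42], [0.75, 0.45, 0.45]]
[[-0.954  0.301 -0.   ]
 [ 0.301  0.954 -0.002]
 [-0.    -0.002 -1.   ]]
```

```bash
python3 - <<'E'
from h import *
import pickle
A=[]
for n in("top","scene"):
    S=pickle.load(open(n+".pkl","rb")); A.append(cloud(S).reshape(-1,3))
W=np.vstack(A); W=W[~np.isnan(W[:,0])]
for zl in (0.02,.1,.2,.3,.4,.5,.6,.7):
    o=W[(W[:,2]>zl)&(W[:,2]<zl+.1)&(W[:,1]>.14)&(W[:,0]>.1)&(W[:,0]<.9)&(W[:,1]<1)]
    if len(o)<5: print(zl,len(o)); continue
    rr=np.hypot(o[:,0],o[:,1]); i=rr.argmin(); print(zl,len(o),"x",np.percentile(o[:,0],[.2,2]).round(3),"y",np.percentile(o[:,1],[.2,2]).round(3),"nearest r",np.percentile(rr,[0.1,1]).round(3),o[i].round(3))
E
```

```text
0.02 8663 x [0.383 0.427] y [0.142 0.158] nearest r [0.458 0.463] [0.383 0.244 0.11 ]
0.1 9573 x [0.383 0.394] y [0.142 0.159] nearest r [0.456 0.462] [0.382 0.244 0.191]
0.2 5244 x [0.165 0.18 ] y [0.141 0.148] nearest r [0.456 0.46 ] [0.381 0.247 0.289]
0.3 28245 x [0.176 0.378] y [0.144 0.177] nearest r [0.457 0.468] [0.381 0.239 0.373]
0.4 10839 x [0.196 0.216] y [0.141 0.151] nearest r [0.589 0.6  ] [0.2   0.551 0.426]
0.5 566 x [0.104 0.111] y [0.14  0.141] nearest r [0.176 0.178] [0.105 0.141 0.596]
0.6 2
0.7 0
```

>>> {"api": "move_arm", "payload": {"rows": [[0,0,-0.02,0,0.088],[0,0,-0.04,0,0.088],[0,0,-0.04,0,0.088],[0,0,-0.04,0,0.088],[0,0,-0.04,0,0.088],[0,0,-0.04,0,0.088],[0,0,-0.02,0,0.088],[0,0,0,0,0.088]], "newtons": 25}}

```text
clock: 0.77
tool_pos: [0.188, 0.5961, 0.6502]
eef_rot: [0.152, 0.988, 0.005, 0.0]
contact_force: [0.3, 0.6, -0.5]
opening: 0.998
finger_force: 0.0
```

>>> {"api": "move_arm", "payload": {"rows": [[-0.015,-0.018,0,0,0.088],[-0.0234,-0.0275,0,0,0.088],[-0.0234,-0.0275,0,0,0.088],[-0.0234,-0.0275,0,0,0.088],[-0.0234,-0.0275,0,0,0.088],[-0.0234,-0.0275,0,0,0.088],[-0.0234,-0.0275,0,0,0.088],[-0.0234,-0.0275,0,0,0.088],[-0.008,-0.01,0,0,0.088],[0,0,0,0,0.088]]}}

```text
clock: 1.6
tool_pos: [0.3014, 0.3259, 0.644]
eef_rot: [0.156, 0.988, -0.002, 0.0]
contact_force: [-0.9, -0.6, -0.8]
opening: 0.998
finger_force: 0.0
```

>>> {"api": "move_arm", "payload": {"rows": [[-0.015,-0.013,0,0,0.088],[-0.025,-0.023,0,0,0.088],[-0.025,-0.023,0,0,0.088],[-0.025,-0.023,0,0,0.088],[-0.025,-0.023,0,0,0.088],[-0.025,-0.023,0,0,0.088],[-0.025,-0.023,0,0,0.088],[-0.01,-0.01,0,0.05,0.088],[0,0,0,0.1,0.088],[0,0,0,0.12,0.088]]}}

```text
clock: 2.43
tool_pos: [0.4187, 0.1237, 0.6438]
eef_rot: [0.287, 0.958, -0.0, -0.001]
contact_force: [-0.9, 0.6, -0.1]
opening: 0.997
finger_force: 0.0
```

>>> {"api": "move_arm", "payload": {"rows": [[0,0,0.01,0.12,0.088],[0,0,0.02,0.12,0.088],[0,0,0.02,0.12,0.088],[0,0,0.03,0.12,0.088],[0,0,0.03,0.12,0.088],[0,0,0.03,0.12,0.088],[0,0,0.03,0.12,0.088],[0,0,0.02,0.12,0.088],[0,0,0.02,0.12,0.088],[0,0,0.0,0.12,0.088]]}}

```text
clock: 3.27
tool_pos: [0.4168, 0.1249, 0.4309]
eef_rot: [0.777, 0.629, -0.004, -0.001]
contact_force: [0.2, -0.0, 0.5]
opening: 1.0
finger_force: 0.0
```

```bash
python3 - <<'E'
from h import *
import pickle
s=snapshot("wrist"); pickle.dump(s,open("w1.pkl","wb")); save(s,"w1"); st=r.get_state(); print(st["tool_pos"],R.from_quat(st["eef_rot"]).as_matrix().round(3),st["q"].round(2)); print(s["eye"])
E
```

```text
[0.41729769 0.12500114 0.4322217 ] [[ 0.213  0.977 -0.006]
 [ 0.977 -0.213 -0.002]
 [-0.003 -0.005 -1.   ]] [-0.58  0.42  0.27  2.08 -0.18  0.67 -0.41]
[0.43208186 0.19872346 0.40880977]
```

>>> {"api": "move_arm", "payload": {"rows": [[0,0,0.01,0.12,0.088],[0,0,0.02,0.12,0.088],[0,0.02,0.02,0,0.088],[0,0.03,0.02,0,0.088],[0,0.03,0.02,0,0.088],[-0.002,0.03,0.02,0,0.088],[0,0,0.02,0,0.088],[0,0,0,0,0.088]]}}

```text
clock: 3.98
tool_pos: [0.5168, 0.0745, 0.3013]
eef_rot: [0.845, 0.534, -0.002, -0.001]
contact_force: [-0.6, -0.5, 0.6]
opening: 0.997
finger_force: 0.0
```

```bash
python3 - <<'E'
from h import *
import pickle
s=snapshot("wrist"); pickle.dump(s,open("w2.pkl","wb")); save(s,"w2"); st=r.get_state(); m=R.from_quat(st["eef_rot"]).as_matrix();print(st["tool_pos"],m.round(3))
W=cloud(s); C=s["color"].astype(int)
bl=(C[...,2]>C[...,0]+40)&(C[...,2]>C[...,1]+30)&(W[...,2]<.1)&(W[...,2]>.0)&(np.abs(W[...,0]-.515)<.06)&(np.abs(W[...,1]-.075)<.06)
p=W[bl]; print(len(p),np.percentile(p,[1,50,99],axis=0).round(3).tolist(), s["eye"])
for a,b in((.045,.055),(.055,.065),(.065,.072),(.072,.085)):
    q=p[(p[:,2]>a)&(p[:,2]<b)]
    if len(q)>10: print(a,len(q),q.mean(0).round(4),np.round(sum(map(list,cv2.minAreaRect(q[:,:2].astype(np.float32)*1000)[:2]),[]),1),cv2.minAreaRect(q[:,:2].astype(np.float32)*1000)[2])
E
```

```text
[0.51611012 0.07514074 0.30294421] [[ 0.429  0.903 -0.005]
 [ 0.903 -0.429  0.001]
 [-0.002 -0.005 -1.   ]]
2062 [[0.492, 0.052, 0.005], [0.516, 0.078, 0.053], [0.537, 0.1, 0.076]] [0.54911566 0.14265983 0.27933836]
0.045 500 [0.5147 0.0775 0.049 ] [514.2  75.5  50.4  27.9] 63.56483840942383
0.055 306 [0.5143 0.0776 0.0601] [514.8  75.6  27.7  33.8] 64.19698333740234
0.065 225 [0.514  0.0778 0.0685] [514.6  75.8  27.8  38.1] 64.08889770507812
0.072 426 [0.5152 0.0763 0.075 ] [514.6  75.7  27.8  43.6] 64.45401000976562
```

View pics/w2.png

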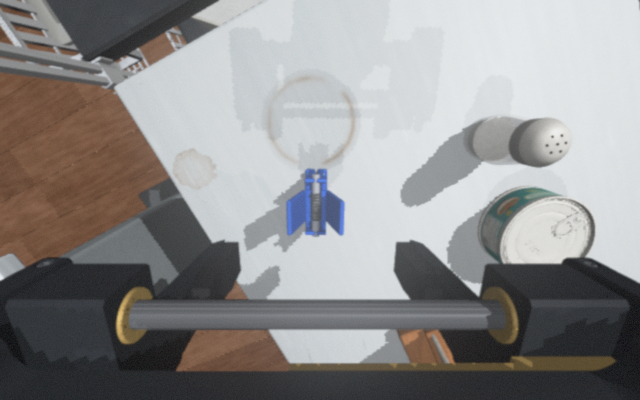

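The wrist view shows the clip at (315,205), midway between the fingertips (about 225 and 405), with its levers square to the closing line. I'll descend and squeeze.

>>> {"api": "move_arm", "payload": {"rows": [[0,-0.001,0.015,0.006,0.088],[0,0,0.025,0,0.088],[0,0,0.025,0,0.088],[0,0,0.017,0,0.088],[0,0,0.006,0,0.088],[0,0,0,0,0.088],[0,0,0,0,0.088]]}}

```text
clock: 4.62
tool_pos: [0.5159, 0.0755, 0.2178]
eef_rot: [0.847, 0.532, 0.001, -0.0]
contact_force: [0.6, -0.4, 0.0]
opening: 0.998
finger_force: 0.0
```

>>> {"api": "move_arm", "payload": {"rows": [[0,0,0,0,0.05],[0,0,0,0,0.04],[0,0,0,0,0.03],[0,0,0,0,0.02],[0,0,0,0,0.015],[0,0,0,0,0.01],[0,0,0,0,0.01],[0,0,0,0,0.01],[0,0,0,0,0.01],[0,0,0,0,0.01]], "newtons": 25}}

```text
clock: 5.45
tool_pos: [0.514, 0.0755, 0.2178]
eef_rot: [0.847, 0.531, -0.002, -0.002]
contact_force: [-8.6, 4.1, 20.7]
opening: 0.313
finger_force: 23.9
```

>>> {"api": "move_arm", "payload": {"rows": [[0,0,-0.003,0,0.005],[0,0,-0.005,0,0.005],[0,0,-0.01,0,0.005],[0,0,-0.015,0,0.005],[0,0,-0.015,0,0.005],[0,0,-0.015,0,0.005],[0,0,-0.015,0,0.005],[0,0,0,0,0.005],[0,0,0,0,0.005]]}}

```text
clock: 6.2
tool_pos: [0.5162, 0.0745, 0.2954]
eef_rot: [0.847, 0.531, 0.001, 0.001]
contact_force: [0.9, 0.7, -0.2]
opening: 0.275
finger_force: 23.6
```

```bash
python3 - <<'E'
from h import *
import pickle
s=snapshot("wrist"); save(s,"w3",(160,100,480,340),2.4); pickle.dump(s,open("w3.pkl","wb"))
t=snapshot("scene"); save(t,"s3",(200,120,330,240),5); st=r.get_state();print(st["tool_pos"],st["opening"]*88.1,st["contact_force"].round(1),st["finger_force"])
E
```

```text
[0.51563816 0.07456204 0.29420984] 24.35718443326599 [ 0.8 -0.1 -1.4] 23.64587015239522
```

View pics/w3.png

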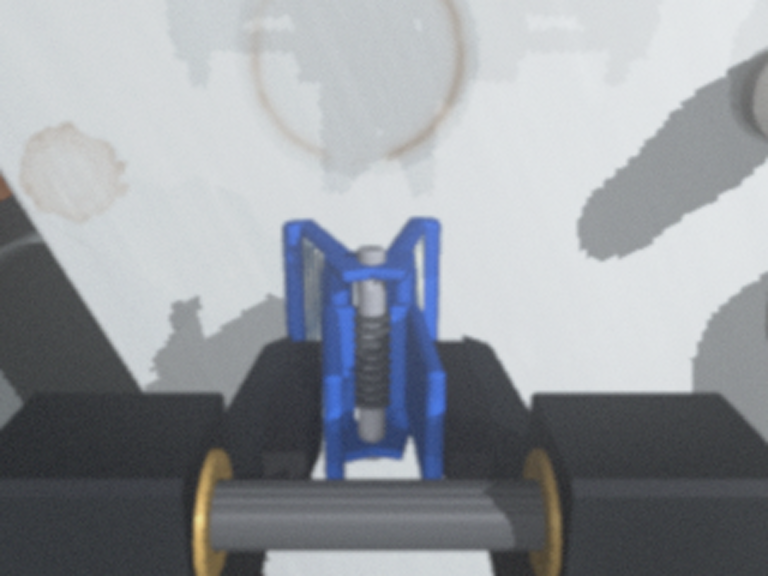

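View pics/s3.png

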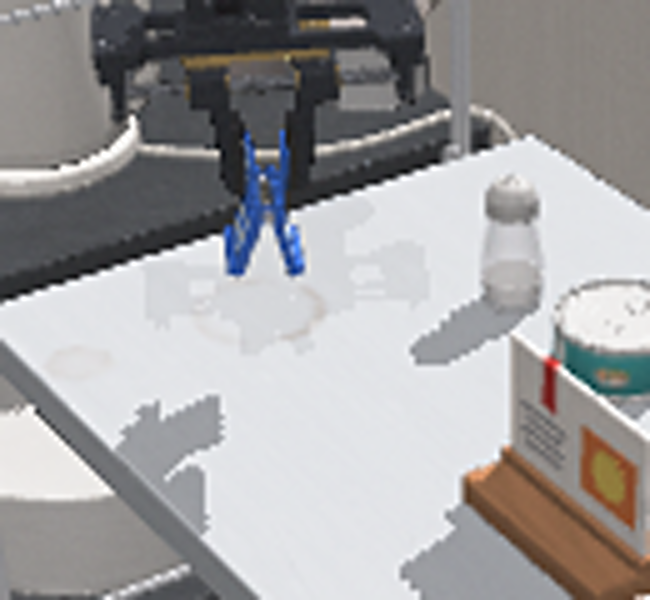

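The wrist crop shows the clip held by its levers and the jaws gaping. The scene crop shows it off the table with the jaws open and the clip upright. I'll measure its pose in the hand.

```bash
cat > inhand.py <<'E'
from h import *
def inhand(s,st):
    W=cloud(s); C=s["color"].astype(int); m=R.from_quat(st["eef_rot"]).as_matrix()
    bl=(C[...,2]>C[...,0]+40)&(C[...,2]>C[...,1]+30)
    return (W[bl]-st["tool_pos"])@m
E
python3 - <<'E'
from inhand import *
import pickle
st=r.get_state()
for n,s in(("w",pickle.load(open("w3.pkl","rb"))),("sc",snapshot("scene"))):
    T=inhand(s,st); T=T[(abs(T[:,0])<.06)&(abs(T[:,1])<.05)&(T[:,2]>.1)&(T[:,2]<.24)]
    print(n,len(T),np.percentile(T,[1,50,99],axis=0).round(4).tolist())
    for a in np.arange(.12,.22,.01):
        q=T[(T[:,2]>=a)&(T[:,2]<a+.01)]
        if len(q)>5: print(a.round(3),len(q),"x",np.percentile(q[:,0],[2,98]).round(4),"y",np.percentile(q[:,1],[2,98]).round(4))
    # lever tops: min z as function of x
    for a in np.arange(-.03,.03,.006):
        q=T[(T[:,0]>=a)&(T[:,0]<a+.006)]
        if len(q)>5: print("x",a.round(3),"zmin",np.percentile(q[:,2],[1,5]).round(4),"zmax",q[:,2].max().round(4))
E
```

```text
w 3890 [[-0.0226, -0.0247, 0.1365], [0.0098, 0.0041, 0.1713], [0.0259, 0.0185, 0.211]]
0.13 711 x [-0.0078  0.0145] y [-0.0092  0.0137]
0.14 268 x [-0.0066  0.015 ] y [-0.0094  0.0146]
0.15 214 x [-0.0078  0.0151] y [-0.0105  0.0145]
0.16 524 x [-0.0235  0.0259] y [-0.0109  0.011 ]
0.17 1185 x [-0.0217  0.0258] y [-0.0114  0.0093]
0.18 154 x [-0.0214  0.0259] y [-0.0129  0.0101]
0.19 97 x [0.0085 0.0258] y [-0.0176  0.0122]
0.2 658 x [-0.0083  0.0257] y [-0.0253  0.0181]
0.21 79 x [-0.0106  0.0259] y [0.0113 0.0194]
x -0.024 zmin [0.1661 0.1668] zmax 0.1823
x -0.018 zmin [0.171  0.1717] zmax 0.1824
x -0.012 zmin [0.1364 0.1373] zmax 0.2114
x -0.006 zmin [0.1362 0.1368] zmax 0.2141
x -0.0 zmin [0.1364 0.1368] zmax 0.2136
x 0.006 zmin [0.1362 0.1369] zmax 0.2126
x 0.012 zmin [0.1367 0.138 ] zmax 0.2122
x 0.018 zmin [0.1662 0.1672] zmax 0.2112
x 0.024 zmin [0.1659 0.1669] zmax 0.2136
sc 184 [[-0.0284, -0.025, 0.1365], [-0.0144, -0.0045, 0.1792], [0.0251, 0.0192, 0.2127]]
0.13 14 x [-0.0128  0.0144] y [-0.0086  0.0144]
0.14 9 x [-0.0159 -0.0083] y [-0.0091  0.014 ]
0.15 10 x [-0.0157 -0.004 ] y [-0.01    0.0112]
0.16 23 x [-0.0276  0.0258] y [-0.0107  0.0106]
0.17 37 x [-0.0265  0.025 ] y [-0.011   0.0093]
0.18 12 x [-0.0264 -0.0146] y [-0.0118  0.0084]
0.19 25 x [-0.0285  0.0169] y [-0.0183  0.0109]
0.2 45 x [-0.0275  0.0213] y [-0.025   0.0196]
0.21 9 x [-0.0271 -0.0159] y [-0.0251  0.0184]
x -0.03 zmin [0.1658 0.1666] zmax 0.2127
x -0.024 zmin [0.1697 0.1718] zmax 0.2138
x -0.018 zmin [0.1372 0.1398] zmax 0.2127
x -0.012 zmin [0.1365 0.1377] zmax 0.2093
x -0.006 zmin [0.1389 0.1466] zmax 0.2082
x -0.0 zmin [0.1367 0.1373] zmax 0.209
x 0.006 zmin [0.1381 0.1386] zmax 0.2081
x 0.012 zmin [0.1373 0.1375] zmax 0.2099
x 0.018 zmin [0.171 0.171] zmax 0.2071
x 0.024 zmin [0.1679 0.1682] zmax 0.2089
```

>>> {"api": "move_arm", "payload": {"rows": [[0,0,-0.01,-0.08,0.005],[0,0,-0.02,-0.1,0.005],[0,0,-0.025,-0.1,0.005],[0,0,-0.02,-0.1,0.005],[0,0,-0.005,-0.046,0.005],[0,0,0,0,0.005]], "newtons": 35}}

```text
clock: 6.85
tool_pos: [0.5162, 0.0744, 0.3755]
eef_rot: [0.716, 0.699, 0.001, 0.0]
contact_force: [0.9, -0.5, -0.4]
opening: 0.272
finger_force: 33.3
```

>>> {"api": "move_arm", "payload": {"rows": [[-0.012,0.004,0,0,0.005],[-0.025,0.006,0,0,0.005],[-0.03,0.007,0,0,0.005],[-0.03,0.007,0,0,0.005],[-0.03,0.007,0,0,0.005],[-0.03,0.007,0,0,0.005],[-0.03,0.007,0,0,0.005],[-0.025,0.007,0,0,0.005],[-0.012,0.004,0,0,0.005],[-0.004,0.001,0,0,0.005]]}}

```text
clock: 7.68
tool_pos: [0.567, -0.1573, 0.3733]
eef_rot: [0.718, 0.696, -0.001, -0.0]
contact_force: [0.3, 0.4, 0.0]
opening: 0.27
finger_force: 33.3
```

```bash
cat > chk.py <<'E'
from inhand import *
import sys
def rect(p): (x,y),(w,h),an=cv2.minAreaRect(p[:,:2].astype(np.float32)*1000); return np.round([x,y,w,h,an],1)
st=r.get_state(); m=R.from_quat(st["eef_rot"]).as_matrix()
print("tcp",st["tool_pos"].round(4),"xang",np.degrees(np.arctan2(m[1,0],m[0,0])).round(2),"z",m[:,2].round(4),"open",st["opening"]*88.1,"F",st["contact_force"].round(1),st["finger_force"])
for n in ("wrist","scene","top"):
    s=snapshot(n); W=cloud(s); C=s["color"].astype(int)
    if n!="top": save(s,sys.argv[1]+n)
    T=inhand(s,st); T=T[(abs(T[:,0])<.06)&(abs(T[:,1])<.05)&(T[:,2]>.1)&(T[:,2]<.24)]
    for a,b in((.134,.146),(.146,.16),(.166,.176),(.176,.19),(.196,.206),(.206,.216)):
        q=T[(T[:,2]>=a)&(T[:,2]<b)]
        if len(q)>8:
            l=np.percentile(q[:,:2],[2,98],axis=0); print(n,a,len(q),"x",l[:,0].round(4),"y",l[:,1].round(4),"mid",l.mean(0).round(4))
    if len(T): print(n,"top z",np.percentile(T[:,2],1).round(4),"max",np.percentile(T[:,2],99).round(4))
    wht=(C.min(-1)>110)&(C.max(-1)-C.min(-1)<40)
    e=W[wht&(abs(W[...,2]-.104)<.005)&(abs(W[...,0]-.5636)<.02)&(abs(W[...,1]+.18)<.08)]
    if len(e)>5: print(n,"edge",len(e),e.mean(0).round(4),rect(e))
    k=(C[...,0]>120)&(C[...,1]<90)&(C[...,2]<90)&(C[...,0]>C[...,1]+70)&(W[...,2]>.098)&(W[...,2]<.115)&(abs(W[...,0]-.5636)<.02)&(abs(W[...,1]+.155)<.03)
    if k.any(): print(n,"mark",k.sum(),W[k].mean(0).round(4),rect(W[k]))
E
python3 chk.py a
```

```text
tcp [ 0.567  -0.1573  0.3733] xang 88.29 z [-1.8e-03 -8.0e-04 -1.0e+00] open 23.82726970506424 F [0.3 0.4 0. ] 33.25227284920402
wrist 0.134 864 x [-0.0081  0.0145] y [-0.0105  0.0126] mid [0.0032 0.001 ]
wrist 0.146 333 x [-0.0076  0.0147] y [-0.0117  0.0133] mid [0.0036 0.0008]
wrist 0.166 1316 x [-0.0234  0.0255] y [-0.0118  0.0079] mid [ 0.001  -0.0019]
wrist 0.176 475 x [-0.0221  0.0255] y [-0.0139  0.0086] mid [ 0.0017 -0.0027]
wrist 0.196 122 x [-0.0067  0.0256] y [-0.023   0.0121] mid [ 0.0095 -0.0054]
wrist 0.206 697 x [-0.0097  0.0254] y [-0.0268  0.0179] mid [ 0.0078 -0.0044]
wrist top z 0.1379 max 0.2128
wrist edge 184 [ 0.5626 -0.131   0.103 ] [ 562.5 -131.9   34.2    4.3   89.7]
wrist mark 1 [ 0.5618 -0.1515  0.1036] [ 561.8 -151.5    0.     0.     0. ]
scene 0.134 33 x [-0.0134  0.0141] y [-0.0104  0.0147] mid [0.0003 0.0022]
scene 0.146 42 x [-0.0143  0.0132] y [-0.0106  0.0132] mid [-0.0005  0.0013]
scene 0.166 57 x [-0.026   0.0151] y [-0.013   0.0112] mid [-0.0055 -0.0009]
scene 0.176 71 x [-0.0245  0.0237] y [-0.0145  0.0077] mid [-0.0004 -0.0034]
scene 0.196 76 x [-0.0246  0.0237] y [-0.025   0.0106] mid [-0.0004 -0.0072]
scene 0.206 60 x [-0.0246  0.0252] y [-0.0273  0.0168] mid [ 0.0003 -0.0052]
scene top z 0.1367 max 0.2141
scene edge 77 [ 0.5626 -0.1879  0.1032] [ 562.5 -180.2  133.1    8.    88.6]
scene mark 4 [ 0.5636 -0.1552  0.1049] [ 563.5 -155.     4.5    3.9   17.3]
top edge 48 [ 0.5627 -0.2143  0.1045] [ 562.7 -214.4   59.3    3.4   88.6]
```

>>> {"api": "move_arm", "payload": {"rows": [[0.002,0.001,0.005,0,0.005],[0,0,0.01,0,0.005],[0,0,0.01,0,0.005],[0,0,0.01,0,0.005],[0,0,0.01,0,0.005],[0,0,0.009,0,0.005],[0,0,0.007,0,0.005],[0,0,0.004,0,0.005],[0,0,0.002,0,0.005],[0,0,0,0,0.005]]}}

```text
clock: 8.67
tool_pos: [0.5681, -0.1529, 0.3073]
eef_rot: [0.716, 0.698, -0.0, -0.0]
contact_force: [-1.2, 0.6, -0.8]
opening: 0.274
finger_force: 33.3
```

```bash
python3 chk.py b; python3 - <<'E'
import cv2
a=cv2.imread("pics/bscene.png")[130:260,250:390]; b=cv2.imread("pics/bwrist.png")[120:330,180:460]
cv2.imwrite("pics/b.png",cv2.hconcat([cv2.resize(a,(400,371),interpolation=2),cv2.resize(b,(400,371),interpolation=2)]))
E
```

```text
tcp [ 0.5681 -0.1529  0.3073] xang 88.56 z [-5.e-04  2.e-04 -1.e+00] open 24.098720518509214 F [-1.2  0.6 -0.8] 33.25241823855322
wrist 0.134 866 x [-0.0078  0.0145] y [-0.0106  0.0126] mid [0.0033 0.001 ]
wrist 0.146 329 x [-0.0076  0.0147] y [-0.0118  0.0133] mid [0.0035 0.0008]
wrist 0.166 1319 x [-0.0233  0.0255] y [-0.0118  0.0077] mid [ 0.0011 -0.002 ]
wrist 0.176 469 x [-0.022   0.0256] y [-0.0139  0.0086] mid [ 0.0018 -0.0027]
wrist 0.196 127 x [-0.0065  0.0255] y [-0.0231  0.0124] mid [ 0.0095 -0.0054]
wrist 0.206 683 x [-0.0095  0.0254] y [-0.0266  0.0179] mid [ 0.0079 -0.0043]
wrist top z 0.1378 max 0.2123
wrist edge 389 [ 0.5627 -0.1533  0.104 ] [ 5.644e+02 -1.794e+02  3.340e+01  1.292e+02  1.000e-01]
scene 0.134 38 x [-0.0141  0.0106] y [-0.0097  0.0136] mid [-0.0018  0.002 ]
scene 0.146 32 x [-0.0149  0.0107] y [-0.0122  0.0118] mid [-0.0021 -0.0002]
scene 0.166 54 x [-0.0267  0.0141] y [-0.0139  0.0106] mid [-0.0063 -0.0016]
scene 0.176 66 x [-0.0259  0.0227] y [-0.0158  0.008 ] mid [-0.0016 -0.0039]
scene 0.196 75 x [-0.0256  0.0226] y [-0.0275  0.0116] mid [-0.0015 -0.0079]
scene 0.206 44 x [-0.027   0.0215] y [-0.0266  0.0172] mid [-0.0027 -0.0047]
scene top z 0.1367 max 0.2135
scene edge 55 [ 0.5627 -0.2083  0.1029] [ 563.  -205.7   80.8    7.5   86.4]
top edge 44 [ 0.5628 -0.2131  0.1043] [ 562.9 -213.    61.9    3.5   88.7]
```

View pics/b.png

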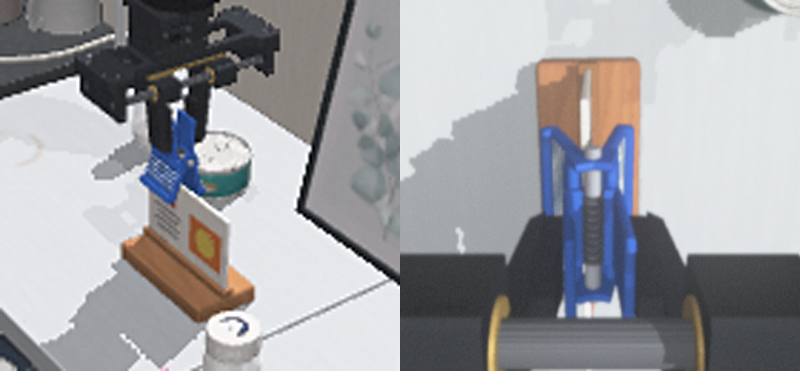

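The left panel shows the clip standing over the board's edge at the mark. The right panel shows the board (585,100) midway between the jaws at about 545 and 635, with a gap on each side. The mouth is about 15 mm deep and the stand has not moved. I'll let it settle, then hand in.

>>> {"api": "move_arm", "payload": {"rows": [[-0.001,0,0,0,0.005],[0,0,0,0,0.005],[0,0,0,0,0.005],[0,0,0,0,0.005],[0,0,0,0,0.005]]}}

```text
clock: 9.23
tool_pos: [0.5682, -0.1538, 0.3078]
eef_rot: [0.716, 0.698, 0.0, 0.0]
contact_force: [-0.1, 0.4, -1.0]
opening: 0.274
finger_force: 33.3
```

```bash
python3 -c "
from plant import r
s=r.get_state(); print(s['tool_pos'],s['contact_force'],s['opening']*88.1); print(r.finish_job())"
```

```text
[ 0.56815786 -0.15375322  0.30777738] [-0.08084811  0.40986392 -1.02884989] 24.156402180435478
the job is handed in; nothing more can be done
None
```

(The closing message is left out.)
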